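# Sweep the counted nuts into the trough of the counting tray and close its lid

## Task

On the blue counting tray, sweep all four hex nuts with closed fingers across the pan and over its open edge, so that they drop into the trough along its side; then push the trough's hinged lid over and press it fully shut. Only push: do not grip, pick up or press hard on anything, leave the two bolts standing in the pan, and do not disturb the things round the tray.

Things in the scene. Friction and masses are not known exactly. Their poses are not given: they have to be found in the camera images.
- tray: blue sheet-metal counting tray, fixed on a plywood riser 78 mm high. Origin under the tray, on the riser (78 mm above the bench); tray axes: z up, x along the trough, y from the trough to the back of the pan (the trough lies nearest to the robot). Pan floor 50 mm above the origin, x -88 to 88, y -75 to 125 mm; a 3 mm thick rim, its top 72 mm above the origin, stands on its three other sides; the side at y = -75 is an open edge
- pan_edge (a point): middle of the pan's straight open edge, at floor level (tray frame x 0, y -75, z 50 mm); the edge runs along the tray's x and parts pushed over it (in the tray's -y) drop into the trough. At the start three nuts lie in a row along x, about 43 mm from this edge; the fourth nut and both bolts are in a second row 82 mm behind, in any order. Lanes about x = -52, 0, 52 mm
- trough (a point): middle of the trough's floor (tray frame x 0, y -111, z 4 mm). The trough is open above, 176 mm long (along x), 72 mm wide (y -147 to -75; 44 mm at the floor, as a steep slide leads down from the pan edge) and 46 mm deep; its outer wall is 3 mm thick and 50 mm high. Nuts may lie side by side, on edge or on one another in it, below the lid
- lid_hinge (a point): middle of the lid's hinge axis, which runs along the tray's x on top of the trough's outer wall (tray frame x 0, y -148.5, z 51.5 mm). Beyond its middle nothing within 90 mm rises above the hinge; bins stand close below that height
- lid (a joint): angle of the trough's lid, rad: 0 = shut (flat over the trough, free edge at the pan's edge), 1.57 = upright, 2.0 = stop, leaning outwards, away from the pan; 1.6 to 2.0 at the start. Aluminium plate 173 mm along x, 72 mm from hinge to free edge, 2 mm thick, free edge rolled to 4 mm. It stays at any angle by hinge friction; about 1 N at the free edge moves it
- lid_edge (a point): middle of the lid's free edge, 72 mm from the hinge
- nut1: steel hex nut (one of four alike), lying flat: 27 mm across flats, 31 mm across corners, 14 mm high, bore 18 mm, about 45 g. Origin: its centre, half-way up (7 mm above the pan floor at the start); its z axis is the bore's
- nut2: steel hex nut (one of four alike), lying flat: 27 mm across flats, 31 mm across corners, 14 mm high, bore 18 mm, about 45 g. Origin: its centre, half-way up (7 mm above the pan floor at the start); its z axis is the bore's
- nut3: steel hex nut (one of four alike), lying flat: 27 mm across flats, 31 mm across corners, 14 mm high, bore 18 mm, about 45 g. Origin: its centre, half-way up (7 mm above the pan floor at the start); its z axis is the bore's
- nut4: steel hex nut (one of four alike), lying flat: 27 mm across flats, 31 mm across corners, 14 mm high, bore 18 mm, about 45 g. Origin: its centre, half-way up (7 mm above the pan floor at the start); its z axis is the bore's
- bolt1: steel hex bolt (one of two alike) that stands on its head in the pan, thread up: head 24 mm across flats and 10 mm high, thread 16 mm thick, 45 mm tall in all; about 100 g. Origin half-way up, 22.5 mm above the pan floor; z axis up. It stays in the pan, standing
- bolt2: steel hex bolt (one of two alike) that stands on its head in the pan, thread up: head 24 mm across flats and 10 mm high, thread 16 mm thick, 45 mm tall in all; about 100 g. Origin half-way up, 22.5 mm above the pan floor; z axis up. It stays in the pan, standing
- tape_measure: bystander, loose on the bench: yellow tape measure, 43 x 86 x 66 mm; leave it alone. Origin: centre of its underside
- screw_carton: bystander, loose on the bench: small upright carton of screws, 49 x 66 x 86 mm; leave it alone. Origin: centre of its underside
- pine_block: bystander, loose on the bench: block of pine, 62 x 115 x 36 mm; leave it alone. Origin: centre of its underside
Not all that is in view belongs to the job. What is shaped like the nut4 but pink is not meant.

How it is judged:
By the outcome, as a careful person would: the job done as asked, in the order asked, and still so for the second after the job is handed in, with the robot touching nothing.
It also fails if it takes over 66 s, if anything falls off the work surface, if the arm or the gripper's body presses on something with over 40 N, if the wrist force passes 120 N, or if a joint passes its speed limit or range.

## Robot

A 6-joint arm with a two-finger parallel gripper is mounted at the origin on a cart in front of the work surface, level with it; the furniture and walls round the work are solid. World frame = base frame: x ahead of the robot, y to its left, z up, the work surface at z = 0. Lengths are in mm, angles in rad, forces in N, time in s.
With the tool pointing down it reaches from about 275 to 750 mm from the base axis. Payload 10.2 kg.
Tool frame: the origin (TCP) lies at the very end of the fingers, on their centre line; the grasp point (between the pads) lies 19 mm behind it; z points along the fingers, x is the direction in which the jaws open and shut, and the axes are right-handed (so a half turn about z gives the same grasp; the last joint's range is limited). The gripper opens to 85 mm and grips with 20 to 120 N. Pads are 22 mm wide; open, the fingers measure 114 mm over their backs; the gripper's body (76 mm by 85 mm) begins 54 mm behind the grasp point. The pads swing forward as they close: fully open they stand 13 mm farther back than shut.
Start: joints at [0.916, 0.313, 1.498, -0, 1.331, -0.223], TCP at [219.729, 476.813, 231.294] pointing down, gripper open.
Joint ranges: [-2.94, 2.94], [-0.97, 2.17], [0.19, 2.56], [-1.23, 4.37], [0.02, 3.11], [-2.88, 2.88]. Speed limits (rad/s): [2.39, 2.39, 3.01, 3.14, 3.14, 3.14].

## Interface

Orientations are given as a unit quaternion [w, x, y, z].
In Python, from rig import ctrl, cams gives the robot as it stands.
- The arm moves only by the tool play_rows, never from a script. Its argument "steps" is a list of rows, each a list of 2 entries, a list of its own where there are three numbers: the shift along the tool's x, y, z normalised to -1 to 1, where 1 is 0.75 m, then the turn, a rotation vector about the tool's x, y, z normalised to -1 to 1, where 1 is 45 degrees. A call has 1 to 20 rows; each row shifts and turns the commanded pose from where the row before left it, along the tool's axes as they then stand; what a row does not reach is not made up. A row lasts 1/10 s, in which the tool goes at most 50 mm and 8.59 degrees, less where a joint would pass 70% of its speed; a pose out of reach is approached as far as the arm can. A call with a number of a shift or a turn outside -1 to 1 is refused whole. A call with a gripper value outside its range is refused whole. "grip" is the closure, from 0 (fully open) to 1 (shut), set as the call begins (left out, the last holds). The fingers move at their own pace and stop on an object; "squeeze" is the grip in N (left out, the last holds). Time passes only in rows, so rows that do not move let the fingers close. It gives the time, the measured TCP pose, the force and the opening at its end, in the units of the state.
- ctrl.sense(): the state, without advancing time (a new reading comes with each control period).
- cams.capture(name): name is "scene" or "side" or "wrist"; returns the picture (420x560x3 uint8, red, green, blue); there is no depth.
- cams.camera_info(name): a dict with "fx", "fy", "cx", "cy" (pixels), "xyz" and "attitude" of the camera in the world. Camera axes: x right, y up, looking along -z (the intrinsics and any distortion apply to the point x, -y, -z); pixel columns grow to the right and rows downward; lengths in mm; the calibration is good to about 2 mm. A picture is of the moment at which its call begins: read the wrist's pose just before it. camera_info takes no time and is no camera call; for the wrist camera it gives the pose at the moment of the call.
- ctrl.finish_job(): hands the job in, once; it reports no verdict.
Trained networks look in the newest picture that a camera, given by its name, has taken for a name from the list of things; names that differ only in an ending like _2 or _b are one class to them, and where a whole thing is asked for, a point or a joint stands for the part that bears it (a point fixed in the world has none). Each returns a list of dicts, best first, with "p" (0 to 1); they miss things now and then, are a little off and sometimes report something else, mostly with a low value. They report only what shows in the picture. A call takes as long as a camera call. They do not tell look-alikes from the thing itself.
- cams.search_frame(camera, thing): "rect" ([centre column, centre row, width, height] in pixels, round what is visible of it).
- cams.tip_of(camera, thing): "pixel" ([column, row] in pixels: a listed point, or the origin of a listed thing).
The state is a dict: "time_s": time; "joints": joint angles; "dq": joint speeds; "tau": joint torques, N m; "eef_pos": TCP position; "ee_rot": TCP orientation; "force": force on the tool from outside, world axes, zero at the start; "wrist_torque": the same for the moment, N m; "grip_width": opening from 0.0 (shut) to 1.0 (fully open).
Only numpy, scipy, OpenCV 4.12 (cv2) and the standard library are available. Lean on these libraries where they do the work, as an engineer would, in place of code of your own. Each camera call takes 0.05 s, during which the arm holds its last target.

## Working session

There is one attempt and no reset: what is moved stays moved. The work goes in short steps, Python scripts to look and compute and a tool call to move; the robot and the scene stay as the last step left them, time stands still between calls to the robot, and variables do not carry over. Pictures are saved under pics/ and viewed, and the job is handed in when it is done.

Besides the shell and the picture viewer there is one more tool, called after "Emit:" by a JSON object that holds its "fn" and its "kwargs", one argument or row to a line. play_rows: Moves the arm, as the interface text tells. Its arguments: {"type":"object","properties":{"steps":{"type":"array"},"grip":{"type":"number"},"squeeze":{"type":"number"}},"required":["steps"]}

```bash
mkdir -p pics; ls
python3 - <<'E'
from rig import ctrl, cams
import cv2
print(ctrl.sense())
for n in ("scene","side","wrist"):
    im=cams.capture(n); cv2.imwrite(f"pics/a_{n}.png",im[:,:,::-1]); print(n,cams.camera_info(n))
E
```

```text
pics
{'time_s': 0.0, 'joints': array([ 9.15623738e-01,  3.13492367e-01,  1.49843293e+00,  2.21531148e-06,
        1.33101162e+00, -2.23411761e-01]), 'dq': array([ 0.00095776, -0.00073499,  0.00063862, -0.00161149, -0.00082411,
       -0.00100329]), 'tau': array([ 3.07410583e-04, -4.12269080e+01, -2.59745032e+01, -1.93759711e-04,
        4.12012450e-03, -3.30026865e-05]), 'eef_pos': array([219.55270317, 476.6045248 , 230.71496629]), 'ee_rot': array([ 2.27000172e-04,  8.42161067e-01,  5.39225635e-01, -6.32639884e-04]), 'force': array([ 0.46925808, -0.92741685, -0.42527586]), 'wrist_torque': array([0.08801494, 0.05352269, 0.02483349]), 'grip_width': 0.9996480057561765}
scene {'fx': 425.30952224395514, 'fy': 425.30952224395514, 'cx': 283.11933473440695, 'cy': 211.84464229091796, 'xyz': array([ 200.44646548, -654.161282  ,  780.85777065]), 'attitude': array([ 0.87786534,  0.33854956, -0.12688927, -0.3140633 ])}
side {'fx': 389.1320448167173, 'fy': 389.1320448167173, 'cx': 283.6983120778484, 'cy': 209.88951671245957, 'xyz': array([431.2376837 , 589.63747841, 434.555984  ]), 'attitude': array([-0.09217155, -0.05219104,  0.56152727,  0.82065074])}
wrist {'fx': 295.9989782289898, 'fy': 295.9989782289898, 'cx': 279.09944743904936, 'cy': 213.14425276607378, 'xyz': array([158.94257317, 504.596328  , 374.13960039]), 'attitude': array([ 0.83472728, -0.11173144, -0.0709391 ,  0.5345223 ])}
```

View pics/a_scene.png

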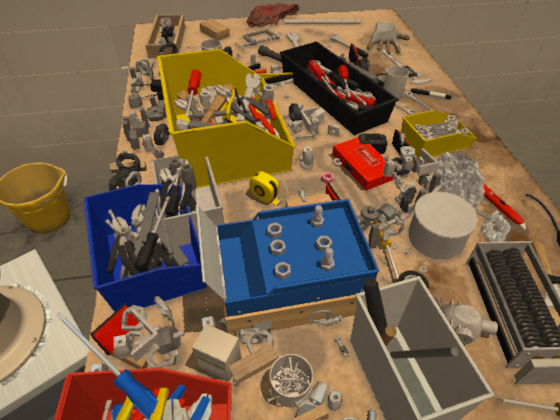

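View pics/a_side.png

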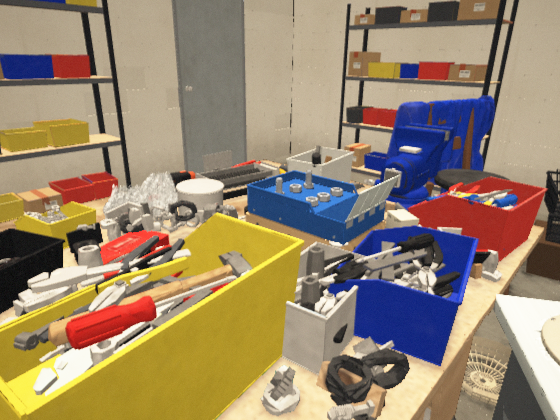

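View pics/a_wrist.png

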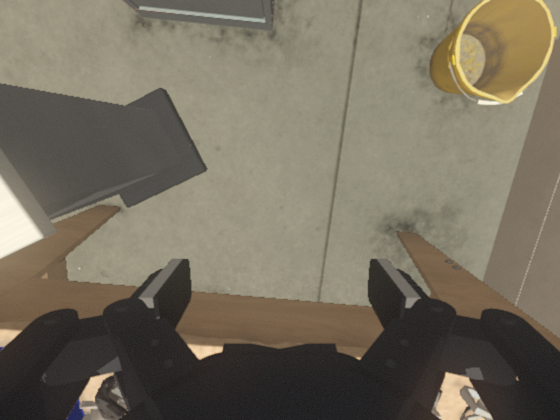

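The scene picture shows the front nuts at about (275,229), (278,247) and (283,269). The rear row has a nut at (324,242) and bolts at (318,215) and (327,260). The pink look-alike sits outside the tray at (328,178).

```bash
cat > h.py <<'E'
import numpy as np, cv2
from scipy.spatial.transform import Rotation as R
def Rq(q): return R.from_quat([q[1],q[2],q[3],q[0]]).as_matrix()
def proj(ci,P):
    P=np.atleast_2d(P); c=(P-ci["xyz"])@Rq(ci["attitude"])
    return np.c_[ci["fx"]*c[:,0]/-c[:,2]+ci["cx"], ci["fy"]*-c[:,1]/-c[:,2]+ci["cy"]]
def onz(ci,px,z):
    d=Rq(ci["attitude"])@np.array([(px[0]-ci["cx"])/ci["fx"],-(px[1]-ci["cy"])/ci["fy"],-1.])
    return ci["xyz"]+d*(z-ci["xyz"][2])/d[2]
E
python3 - <<'E'
from rig import ctrl, cams
from h import *
Z={"pan_edge":128,"trough":82,"lid_hinge":129.5,"lid_edge":200,"nut1":135,"bolt1":150.5,"tray":78,"lid":160}
for n in ("scene","side"):
    im=cams.capture(n); ci=cams.camera_info(n)
    for t in Z:
        for d in cams.tip_of(n,t)[:7]:
            print(n,t,round(d["p"],2),np.round(d["pixel"],1),np.round(onz(ci,d["pixel"],Z[t]),1))
    c=im[140:340,180:400] if n=="scene" else im[150:260,230:410]
    c=cv2.resize(c,None,fx=3.6 if n=="scene" else 4.4,fy=3 if n=="scene" else 4.4,interpolation=cv2.INTER_CUBIC) if 0 else cv2.resize(c,None,fx=3 if n=="scene" else 4,fy=3 if n=="scene" else 4,interpolation=cv2.INTER_CUBIC)
    cv2.imwrite(f"pics/b_{n}.png",c[:,:,::-1])
E
```

```text
scene pan_edge 0.91 [257.4 256. ] [ 475.2 -255.8  128. ]
scene pan_edge 0.58 [264.3 196.4] [ 582.6 -139.1  128. ]
scene trough 0.84 [241.8 271.3] [ 448.1 -238.1   82. ]
scene trough 0.17 [317.8 215. ] [ 666.  -222.8   82. ]
scene lid_hinge 0.86 [221.9 260.1] [ 417.2 -222.3  129.5]
scene lid_edge 0.85 [201.5 240.1] [ 390.3 -211.2  200. ]
scene lid_edge 0.32 [292.7 263.8] [ 480.7 -349.6  200. ]
scene nut1 0.54 [276.1 247. ] [ 512.8 -265.7  135. ]
scene nut1 0.49 [324.7 241.1] [ 594.9 -314.   135. ]
scene nut1 0.47 [284.9 269.1] [ 493.3 -315.5  135. ]
scene nut1 0.44 [274.8 229.6] [ 538.1 -230.4  135. ]
scene nut1 0.44 [327.8 174.1] [ 732.  -178.9  135. ]
scene bolt1 0.52 [327.8 259. ] [ 561.1 -356.   150.5]
scene bolt1 0.51 [316.2 215.8] [ 616.5 -264.6  150.5]
scene bolt1 0.35 [240.7 271.5] [ 422.1 -278.   150.5]
scene tray 0.59 [295.1 266.3] [ 539.3 -293.3   78. ]Traceback (most recent call last):
  File "<stdin>", line 7, in <module>
ValueError: it knows: bolt, lid_edge, lid_hinge, nut, pan_edge, pine_block, screw_carton, tape_measure, tray, trough
```

Run:
```python
from rig import ctrl, cams
from h import *
Z={"pan_edge":128,"lid_hinge":129.5,"lid_edge":200,"nut1":135,"bolt1":150.5}
for n in ("scene","side"):
    im=cams.capture(n); ci=cams.camera_info(n)
    if n=="side":
      for t in Z:
        for d in cams.tip_of(n,t)[:6]:
            print(n,t,round(d["p"],2),np.round(d["pixel"],1),np.round(onz(ci,d["pixel"],Z[t]),1))
    c=im[140:330,180:390] if n=="scene" else im[150:260,230:410]
    f=3 if n=="scene" else 4
    c=cv2.resize(c,None,fx=f,fy=f,interpolation=cv2.INTER_CUBIC)
    cv2.imwrite(f"pics/b_{n}.png",c[:,:,::-1])
```

```text
side pan_edge 0.74 [337.  200.5] [ 483.2 -268.8  128. ]
side lid_hinge 0.88 [363.7 208.9] [ 421.4 -225.3  129.5]
side lid_edge 0.87 [382.2 182.6] [ 389.9 -199.8  200. ]
side nut1 0.63 [321.3 196.1] [ 520.4 -270.1  135. ]
side nut1 0.51 [311.9 199.6] [ 538.3 -240.4  135. ]
side nut1 0.49 [334.4 203.4] [ 486.1 -228.6  135. ]
side nut1 0.47 [292.9 185.4] [ 600.1 -333.1  135. ]
side nut1 0.43 [335.5 192.3] [ 490.5 -306.7  135. ]
side bolt1 0.69 [306.1 181.6] [ 565.6 -324.2  150.5]
side bolt1 0.42 [279.7 187.3] [ 618.7 -262.7  150.5]
```

View pics/b_scene.png

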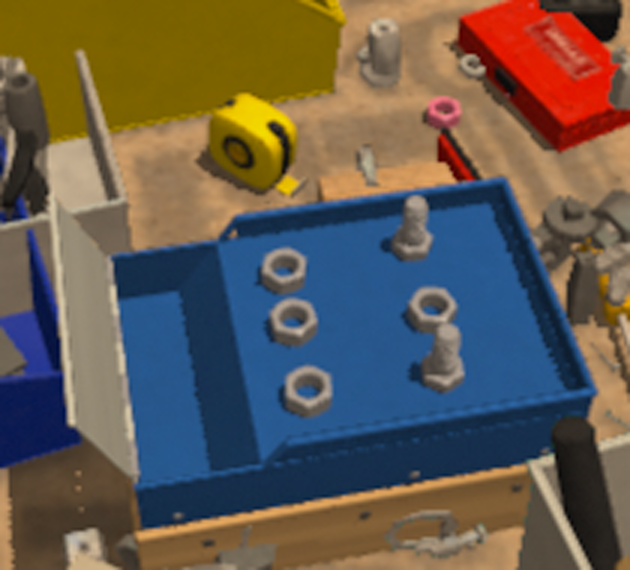

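View pics/b_side.png

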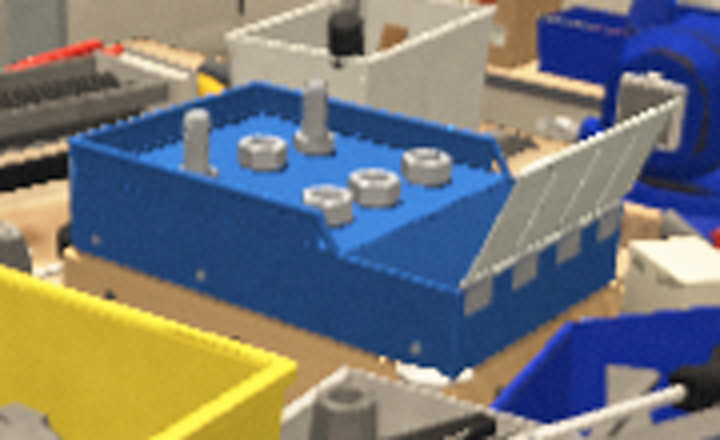

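```bash
cat > fit.py <<'E'
from rig import cams
from h import *
from scipy.optimize import least_squares
cs=cams.camera_info("scene"); cd=cams.camera_info("side")
S=lambda u,v:(180+u/3,140+v/3); D=lambda u,v:(230+u/4,150+v/4)
obs=[(cs,(91,128,72),S(595,392)),(cs,(-91,128,72),S(505,180)),(cs,(91,-150,50),S(138,487)),(cs,(-91,-150,50),S(112,257)),
(cs,(0,-75,50),(257.4,256)),(cs,(0,-148.5,51.5),(221.9,260.1)),
(cd,(-91,128,72),D(72,142)),(cd,(91,128,72),D(260,85)),(cd,(-91,-150,50),D(462,285)),(cd,(91,-150,50),D(620,205)),
(cd,(0,-75,50),(337,200.5)),(cd,(0,-148.5,51.5),(363.7,208.9))]
def T(p,P):
    c,s=np.cos(p[2]),np.sin(p[2]); P=np.atleast_2d(P).astype(float)
    return np.c_[p[0]+c*P[:,0]-s*P[:,1],p[1]+s*P[:,0]+c*P[:,1],78+P[:,2]]
def inv(p,W):
    c,s=np.cos(p[2]),np.sin(p[2]); d=np.atleast_2d(W)[:,:2]-p[:2]
    return np.c_[c*d[:,0]+s*d[:,1],-s*d[:,0]+c*d[:,1]]
def res(p): return np.concatenate([(proj(c,T(p,P))[0]-o) for c,P,o in obs])
if __name__=="__main__":
    r=least_squares(res,[540,-293,-2.1],loss="soft_l1"); p=r.x
    print(p,np.degrees(p[2])); print(np.round(res(p).reshape(-1,2),1))
    np.save("tray.npy",p)
    for nm,z,l in (("nut",135,[(276.1,247),(324.7,241.1),(284.9,269.1),(274.8,229.6)]),("bolt",150.5,[(327.8,259),(316.2,215.8)])):
        for q in l: W=onz(cs,q,z); print("scene",nm,np.round(W[:2]),np.round(inv(p,W)))
    for nm,z,l in (("nut",135,[(321.3,196.1),(311.9,199.6),(292.9,185.4),(335.5,192.3)]),("bolt",150.5,[(306.1,181.6),(279.7,187.3)])):
        for q in l: W=onz(cd,q,z); print("side",nm,np.round(W[:2]),np.round(inv(p,W)))
    for c,q in((cs,(201.5,240.1)),(cd,(382.2,182.6))):
      # lid angle: min distance of pixel
      th=np.linspace(1.4,2.05,66); e=[np.linalg.norm(proj(c,T(p,(0,-148.5+72*np.cos(t),51.5+72*np.sin(t))))[0]-q) for t in th]; print("lid",th[np.argmin(e)],min(e))
E
python3 fit.py
```

```text
[ 546.21384493 -292.62732023   -2.0653537 ] -118.33604995130726
[[ 1.5  0.1]
 [ 1.2 -1. ]
 [-0.5  0.8]
 [-1.4 -0.7]
 [ 2.5 -1. ]
 [-0.8  0.4]
 [-1.  -2.1]
 [-0.6 -2.3]
 [-1.   1.3]
 [ 1.2 -1.1]
 [ 0.9  1.8]
 [ 2.7  0.8]]
scene nut [ 513. -266.] [[ -8. -42.]]
scene nut [ 595. -314.] [[-4. 53.]]
scene nut [ 493. -316.] [[ 45. -36.]]
scene nut [ 538. -230.] [[-51. -37.]]
scene bolt [ 561. -356.] [[49. 43.]]
scene bolt [ 616. -265.] [[-58.  49.]]
side nut [ 520. -270.] [[ -8. -33.]]
side nut [ 538. -240.] [[-42. -32.]]
side nut [ 600. -333.] [[10. 67.]]
side nut [ 491. -307.] [[ 39. -42.]]
side bolt [ 566. -324.] [[19. 32.]]
side bolt [ 619. -263.] [[-61.  50.]]
lid 1.96 0.44251731574564723
lid 1.98 0.960975654233679
```

Run:
```python
from rig import ctrl, cams
from h import *
s=ctrl.sense(); ci=cams.camera_info("wrist")
Rt=Rq(s["ee_rot"]); Rc=Rq(ci["attitude"])
print("cam in tool",Rt.T@(ci["xyz"]-s["eef_pos"])); print("axes cam in tool\n",np.round(Rt.T@Rc,3))
p=np.load("tray.npy")
yaw=np.degrees(np.arctan2(Rt[1,0],Rt[0,0])); print("yaw",yaw,"want",np.degrees(p[2])+180)
from fit import T
tgt=T(p,[(0,-20,300)])[0]; print(tgt, tgt-s["eef_pos"], Rt.T@(tgt-s["eef_pos"])/750)
```

```text
cam in tool [  -0.15301939  -66.82645726 -143.2372718 ]
axes cam in tool
 [[ 1.    -0.     0.   ]
 [-0.    -0.965 -0.263]
 [ 0.     0.263 -0.965]]
yaw 65.25866725901291 want 61.66395004869274
[ 528.61026717 -283.13447817  378.        ] [ 308.87067457 -759.94821719  146.69171742] [-0.74788857  0.798105   -0.19558271]
```

Emit:
{"fn": "play_rows", "kwargs": {
  "steps": [
    [[0, 0, -0.065], [0, 0, 0]],
    [[0, 0, -0.065], [0, 0, 0]],
    [[0, 0, -0.065], [0, 0, 0.08]],
    [[-0.0377, 0.0446, 0], [0, 0, 0]],
    [[-0.0377, 0.0446, 0], [0, 0, 0]],
    [[-0.0377, 0.0446, 0], [0, 0, 0]],
    [[-0.0377, 0.0446, 0], [0, 0, 0]],
    [[-0.0377, 0.0446, 0], [0, 0, 0]],
    [[-0.0377, 0.0446, 0], [0, 0, 0]],
    [[-0.0377, 0.0446, 0], [0, 0, 0]],
    [[-0.0377, 0.0446, 0], [0, 0, 0]],
    [[-0.0377, 0.0446, 0], [0, 0, 0]],
    [[-0.0377, 0.0446, 0], [0, 0, 0]],
    [[-0.0377, 0.0446, 0], [0, 0, 0]],
    [[-0.0377, 0.0446, 0], [0, 0, 0]],
    [[-0.0377, 0.0446, 0], [0, 0, 0]]
  ],
  "grip": 1,
  "squeeze": 20
}}

```text
time_s: 2.5
eef_pos: [428.2, -55.0, 377.7]
ee_rot: [0.0, 0.859, 0.512, 0.0]
force: [-0.3, 0.8, 0.3]
grip_width: -0.003
```

```bash
cat > st.py <<'E'
from rig import ctrl
from h import *
from fit import inv
p=np.load("tray.npy"); s=ctrl.sense(); Rt=Rq(s["ee_rot"])
print("t",s["time_s"],"tray",np.round(inv(p,s["eef_pos"])[0],1),"z",round(s["eef_pos"][2]-78,1),"yaw",round(np.degrees(np.arctan2(Rt[1,0],Rt[0,0])),2),"toolz",np.round(Rt[:,2],3),"F",np.round(s["force"],1),"g",round(s["grip_width"],3),"world",np.round(s["eef_pos"],1),"q",np.round(s["joints"],2))
E
python3 st.py
```

```text
t 2.5 tray [-153.1 -216.6] z 299.7 yaw 61.64 toolz [ 0. -0. -1.] F [-0.3  0.8  0.3] g -0.003 world [428.2 -55.  377.7] q [-0.4   0.04  1.45  0.    1.65 -1.48]
```

Emit:
{"fn": "play_rows", "kwargs": {
  "steps": [
    [[-0.0292, 0.0508, 0], [0, 0, 0]],
    [[-0.0292, 0.0508, 0], [0, 0, 0]],
    [[-0.0292, 0.0508, 0], [0, 0, 0]],
    [[-0.0292, 0.0508, 0], [0, 0, 0]],
    [[-0.0292, 0.0508, 0], [0, 0, 0]],
    [[-0.0292, 0.0508, 0], [0, 0, 0]],
    [[-0.0292, 0.0508, 0], [0, 0, 0]],
    [[0, 0, 0], [0, 0, 0]]
  ]
}}

```text
time_s: 3.3
eef_pos: [591.7, -319.5, 371.7]
ee_rot: [-0.003, 0.86, 0.511, -0.001]
force: [-0.0, -0.3, -0.7]
grip_width: 0.004
```

```bash
python3 st.py
python3 - <<'E'
from rig import ctrl, cams
from h import *
from fit import inv
p=np.load("tray.npy")
ci=cams.camera_info("wrist"); im=cams.capture("wrist"); cv2.imwrite("pics/c_wrist.png",im[:,:,::-1])
Z={"pan_edge":128,"lid_hinge":129.5,"nut1":135,"bolt1":150.5}
for t in Z:
  for d in cams.tip_of("wrist",t)[:6]:
    print(t,round(d["p"],2),np.round(d["pixel"],1),np.round(inv(p,onz(ci,d["pixel"],Z[t])),1))
E
```

```text
t 3.3 tray [ 2.1 52.8] z 293.7 yaw 61.46 toolz [-0.005  0.003 -1.   ] F [-0.  -0.3 -0.7] g 0.004 world [ 591.7 -319.5  371.7] q [-0.67  0.67  0.6  -0.    1.88 -1.74]
pan_edge 0.61 [282.5  80.2] [[ -2.4 -76.6]]
lid_hinge 0.97 [279.7  10.8] [[   0.8 -149.6]]
nut1 0.72 [281.1 188.6] [[-0.4 54.9]]
nut1 0.66 [286.5 113.7] [[ -7.2 -37.7]]
nut1 0.65 [449.7 228.4] [[-227.6  110. ]]
nut1 0.54 [319.8 114.2] [[-47.8 -36.9]]
nut1 0.54 [238.5 110.5] [[ 51.3 -41.6]]
bolt1 0.74 [328.7 187.7] [[-59.6  51.2]]
bolt1 0.67 [239.8 180.1] [[50.8 41.2]]
```

View pics/c_wrist.png

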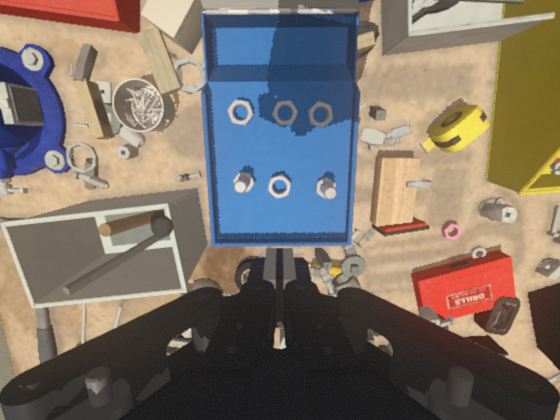

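Emit:
{"fn": "play_rows", "kwargs": {
  "steps": [
    [[-0.013, -0.014, 0.049], [0, 0, 0]],
    [[-0.013, -0.014, 0.049], [0, 0, 0]],
    [[-0.013, -0.014, 0.049], [0, 0, 0]],
    [[-0.013, -0.014, 0.049], [0, 0, 0]],
    [[-0.013, -0.014, 0.049], [0, 0, 0]],
    [[0, 0, 0], [0, 0, 0]],
    [[0, 0, 0], [0, 0, 0]]
  ]
}}

```text
time_s: 4.25
eef_pos: [521.1, -332.4, 196.3]
ee_rot: [0.001, 0.859, 0.513, 0.0]
force: [0.7, 0.9, 0.9]
grip_width: -0.001
```

```bash
python3 st.py
python3 - <<'E'
from rig import cams
import cv2
im=cams.capture("scene")[140:330,180:390]; cv2.imwrite("pics/d_scene.png",cv2.resize(im,None,fx=3,fy=3)[:,:,::-1])
E
```

```text
t 4.25 tray [46.9 -3.2] z 118.3 yaw 61.68 toolz [ 0.002 -0.002 -1.   ] F [0.7 0.9 0.9] g -0.001 world [ 521.1 -332.4  196.3] q [-0.76  0.54  1.25  0.    1.35 -1.83]
```

View pics/d_scene.png

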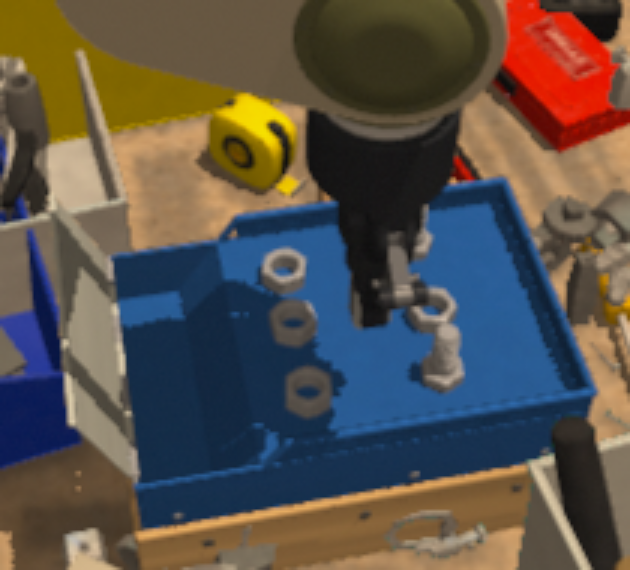

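Emit:
{"fn": "play_rows", "kwargs": {
  "steps": [
    [[-0.002, 0.002, 0.04], [0, 0, 0]],
    [[-0.002, 0.002, 0.04], [0, 0, 0]],
    [[0, 0, 0.004], [0, 0, 0]],
    [[0, 0, 0], [0, 0, 0]],
    [[0, 0, 0], [0, 0, 0]]
  ]
}}

```text
time_s: 4.8
eef_pos: [522.9, -337.3, 133.5]
ee_rot: [0.002, 0.859, 0.513, 0.001]
force: [-0.7, -0.3, 0.6]
grip_width: 0.005
```

```bash
python3 st.py
```

```text
t 4.8 tray [50.4  0.7] z 55.5 yaw 61.68 toolz [ 0.003 -0.003 -1.   ] F [-0.7 -0.3  0.6] g 0.005 world [ 522.9 -337.3  133.5] q [-0.76  0.61  1.31  0.    1.22 -1.84]
```

Emit:
{"fn": "play_rows", "kwargs": {
  "steps": [
    [[0, -0.0085, 0], [0, 0, 0]],
    [[0, -0.0085, 0], [0, 0, 0]],
    [[0, -0.0085, 0], [0, 0, 0]],
    [[0, -0.0085, 0], [0, 0, 0]],
    [[0, -0.0085, 0], [0, 0, 0]],
    [[0, -0.0085, 0], [0, 0, 0]],
    [[0, -0.0085, 0], [0, 0, 0]],
    [[0, -0.0085, 0], [0, 0, 0]],
    [[0, -0.0085, 0], [0, 0, 0]],
    [[0, -0.0085, 0], [0, 0, 0]],
    [[0, -0.0085, 0], [0, 0, 0]],
    [[0, -0.0085, 0], [0, 0, 0]],
    [[0, 0, 0], [0, 0, 0]],
    [[0, 0, -0.04], [0, 0, 0]]
  ]
}}

```text
time_s: 6.2
eef_pos: [453.2, -299.2, 158.1]
ee_rot: [-0.003, 0.859, 0.512, -0.001]
force: [0.8, -0.1, 0.6]
grip_width: 0.005
```

```bash
python3 st.py
python3 - <<'E'
from rig import cams
import cv2
im=cams.capture("scene")[140:330,180:390]; cv2.imwrite("pics/e_scene.png",cv2.resize(im,None,fx=3,fy=3)[:,:,::-1])
E
```

```text
t 6.2 tray [ 50.  -78.8] z 80.1 yaw 61.64 toolz [-0.005  0.005 -1.   ] F [ 0.8 -0.1  0.6] g 0.005 world [ 453.2 -299.2  158.1] q [-0.8   0.42  1.54  0.    1.18 -1.88]
```

View pics/e_scene.png

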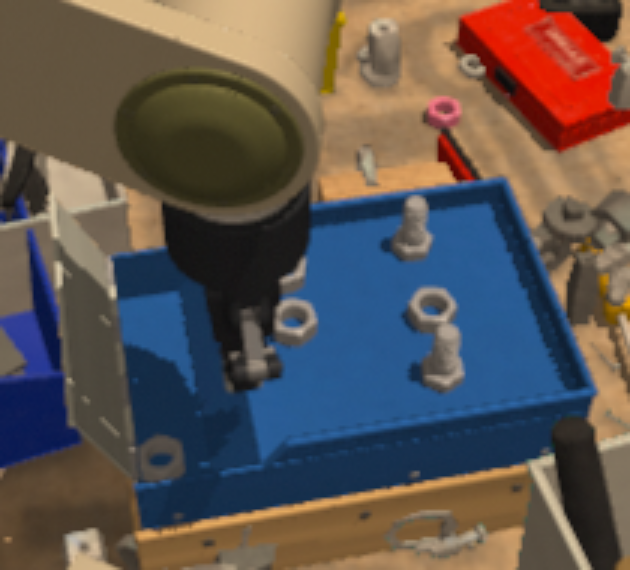

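Emit:
{"fn": "play_rows", "kwargs": {
  "steps": [
    [[0, 0, -0.013], [0, 0, 0]],
    [[0.0185, 0.027, 0], [0, 0, 0]],
    [[0.0185, 0.027, 0], [0, 0, 0]],
    [[0.0185, 0.027, 0], [0, 0, 0]],
    [[0.0185, 0.027, 0], [0, 0, 0]],
    [[0, 0, 0], [0, 0, 0]],
    [[0, 0, 0], [0, 0, 0]]
  ]
}}

```text
time_s: 6.95
eef_pos: [551.9, -289.8, 169.9]
ee_rot: [-0.001, 0.859, 0.513, -0.0]
force: [-0.3, -0.1, 0.2]
grip_width: -0.002
```

```bash
python3 st.py
```

```text
t 6.95 tray [-5.2  3.7] z 91.9 yaw 61.69 toolz [-0.001  0.001 -1.   ] F [-0.3 -0.1  0.2] g -0.002 world [ 551.9 -289.8  169.9] q [-0.67  0.58  1.26 -0.    1.3  -1.75]
```

Down 36.5 mm, then sweep 80 mm.

Emit:
{"fn": "play_rows", "kwargs": {
  "steps": [
    [[0, 0, 0.0245], [0, 0, 0]],
    [[0, 0, 0.0245], [0, 0, 0]],
    [[0, 0, 0], [0, 0, 0]],
    [[0, -0.009, 0], [0, 0, 0]],
    [[0, -0.009, 0], [0, 0, 0]],
    [[0, -0.009, 0], [0, 0, 0]],
    [[0, -0.009, 0], [0, 0, 0]],
    [[0, -0.009, 0], [0, 0, 0]],
    [[0, -0.009, 0], [0, 0, 0]],
    [[0, -0.009, 0], [0, 0, 0]],
    [[0, -0.009, 0], [0, 0, 0]],
    [[0, -0.009, 0], [0, 0, 0]],
    [[0, -0.009, 0], [0, 0, 0]],
    [[0, -0.009, 0], [0, 0, 0]],
    [[0, -0.009, 0], [0, 0, 0]],
    [[0, 0, 0], [0, 0, 0]],
    [[0, 0, -0.05], [0, 0, 0]],
    [[0, 0, 0], [0, 0, 0]]
  ]
}}

```text
time_s: 8.75
eef_pos: [482.3, -252.8, 175.3]
ee_rot: [0.003, 0.859, 0.513, 0.001]
force: [-0.0, 0.0, 0.3]
grip_width: 0.003
```

```bash
python3 st.py
python3 - <<'E'
from rig import cams
import cv2
im=cams.capture("scene")[140:330,180:390]; cv2.imwrite("pics/f_scene.png",cv2.resize(im,None,fx=3,fy=3)[:,:,::-1])
E
```

```text
t 8.75 tray [ -4.8 -75.2] z 97.3 yaw 61.66 toolz [ 0.006 -0.005 -1.   ] F [-0.   0.   0.3] g 0.003 world [ 482.3 -252.8  175.3] q [-0.7   0.4   1.53  0.    1.21 -1.77]
```

View pics/f_scene.png

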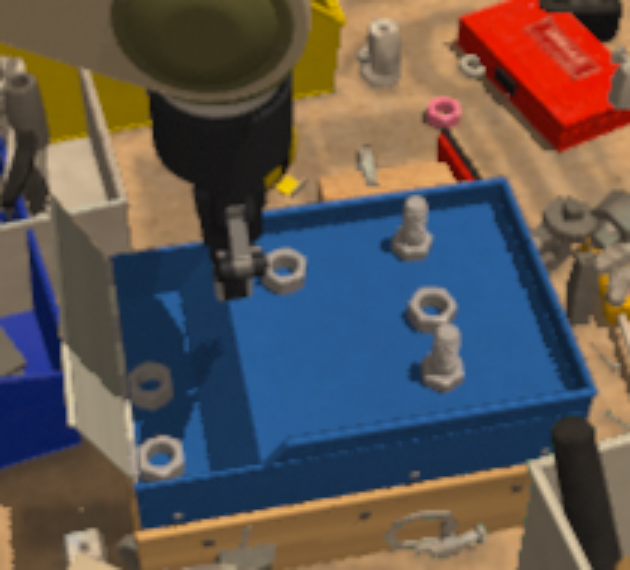

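Emit:
{"fn": "play_rows", "kwargs": {
  "steps": [
    [[0.0147, 0.0258, 0], [0, 0, 0]],
    [[0.0147, 0.0258, 0], [0, 0, 0]],
    [[0.0147, 0.0258, 0], [0, 0, 0]],
    [[0.0147, 0.0258, 0], [0, 0, 0]],
    [[0, 0, 0], [0, 0, 0]],
    [[0, 0, 0.0275], [0, 0, 0]],
    [[0, 0, 0.0275], [0, 0, 0]],
    [[0, 0, 0], [0, 0, 0]],
    [[0, 0, 0], [0, 0, 0]]
  ]
}}

```text
time_s: 9.7
eef_pos: [569.2, -249.4, 129.4]
ee_rot: [-0.001, 0.859, 0.512, -0.0]
force: [0.7, 0.3, -0.0]
grip_width: -0.002
```

```bash
python3 st.py
```

```text
t 9.7 tray [-48.9  -0.3] z 51.4 yaw 61.65 toolz [-0.001  0.001 -1.   ] F [ 0.7  0.3 -0. ] g -0.002 world [ 569.2 -249.4  129.4] q [-0.6   0.61  1.32 -0.    1.21 -1.68]
```

Emit:
{"fn": "play_rows", "kwargs": {
  "steps": [
    [[0, 0, -0.0055], [0, 0, 0]],
    [[0, -0.0085, 0], [0, 0, 0]],
    [[0, -0.0085, 0], [0, 0, 0]],
    [[0, -0.0085, 0], [0, 0, 0]],
    [[0, -0.0085, 0], [0, 0, 0]],
    [[0, -0.0085, 0], [0, 0, 0]],
    [[0, -0.0085, 0], [0, 0, 0]],
    [[0, -0.0085, 0], [0, 0, 0]],
    [[0, -0.0085, 0], [0, 0, 0]],
    [[0, -0.0085, 0], [0, 0, 0]],
    [[0, -0.0085, 0], [0, 0, 0]],
    [[0, -0.0085, 0], [0, 0, 0]],
    [[0, -0.0085, 0], [0, 0, 0]],
    [[0, 0, 0], [0, 0, 0]],
    [[0, 0, -0.05], [0, 0, 0]],
    [[0, 0, -0.035], [0, 0, 0]],
    [[0, 0, 0], [0, 0, 0]]
  ]
}}

```text
time_s: 11.4
eef_pos: [503.9, -214.0, 201.5]
ee_rot: [0.003, 0.859, 0.513, 0.001]
force: [1.1, 0.4, -0.2]
grip_width: -0.003
```

```bash
python3 st.py
python3 - <<'E'
from rig import cams
import cv2
im=cams.capture("scene")[140:330,180:390]; cv2.imwrite("pics/g_scene.png",cv2.resize(im,None,fx=3,fy=3)[:,:,::-1])
E
```

```text
t 11.4 tray [-49.1 -74.6] z 123.5 yaw 61.66 toolz [ 0.006 -0.004 -1.   ] F [ 1.1  0.4 -0.2] g -0.003 world [ 503.9 -214.   201.5] q [-0.62  0.38  1.48  0.    1.27 -1.69]
```

View pics/g_scene.png

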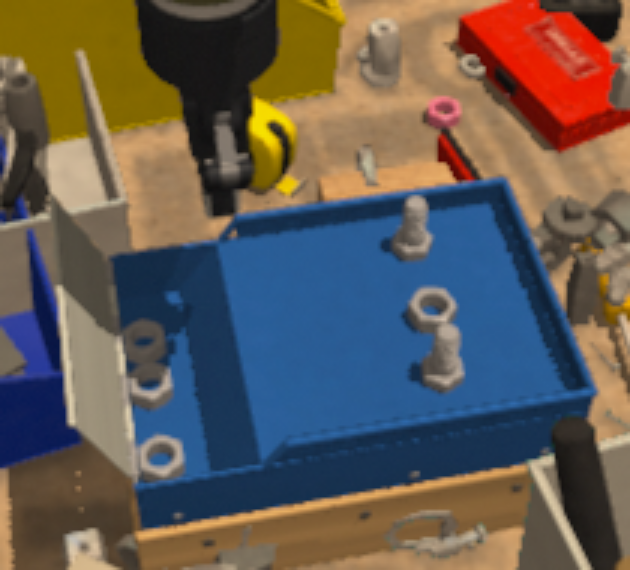

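Emit:
{"fn": "play_rows", "kwargs": {
  "steps": [
    [[-0.0125, 0.0445, -0.005], [0, 0, 0]],
    [[-0.0125, 0.0445, 0], [0, 0, 0]],
    [[-0.0125, 0.0445, 0], [0, 0, 0]],
    [[-0.0125, 0.0445, 0], [0, 0, 0]],
    [[-0.0125, 0.0445, 0], [0, 0, 0]],
    [[0, 0, 0], [0, 0, 0]],
    [[0, 0, 0], [0, 0, 0]],
    [[0, 0, 0], [0, 0, 0]]
  ]
}}

```text
time_s: 12.25
eef_pos: [626.7, -333.0, 201.3]
ee_rot: [-0.001, 0.859, 0.513, -0.0]
force: [-0.3, -1.3, 0.1]
grip_width: -0.003
```

```bash
python3 st.py;  python3 - <<'E'
from rig import ctrl, cams
from h import *
from fit import inv
p=np.load("tray.npy")
ci=cams.camera_info("wrist"); im=cams.capture("wrist"); cv2.imwrite("pics/i_wrist.png",im[:,:,::-1])
Z={"pan_edge":128,"nut1":135,"bolt1":150.5}
for t in Z:
  for d in cams.tip_of("wrist",t)[:6]:
    print(t,round(d["p"],2),np.round(d["pixel"],1),np.round(inv(p,onz(ci,d["pixel"],Z[t])),1))
E
```

```text
t 12.25 tray [-2.7 90. ] z 123.3 yaw 61.68 toolz [-0.001  0.001 -1.   ] F [-0.3 -1.3  0.1] g -0.003 world [ 626.7 -333.   201.3] q [-0.65  0.77  0.85  0.    1.52 -1.73]
nut1 0.94 [526.7 246.8] [[-190.   106.5]]
nut1 0.57 [275.7 174. ] [[-0.1 51.4]]
bolt1 0.92 [200.5 170. ] [[48.8 46.7]]
```

View pics/i_wrist.png

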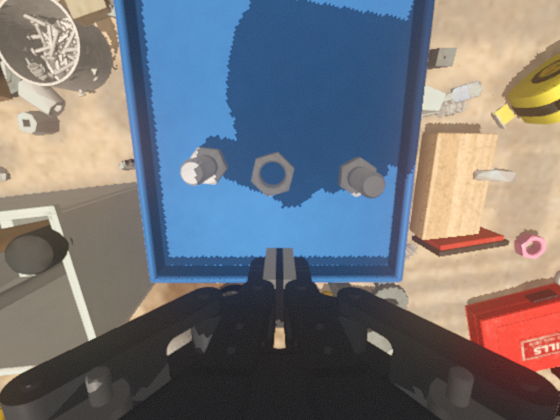

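Emit:
{"fn": "play_rows", "kwargs": {
  "steps": [
    [[-0.0045, 0, 0.044], [0, 0, 0]],
    [[0, 0, 0.044], [0, 0, 0]],
    [[0, 0, 0], [0, 0, 0]],
    [[0, 0, 0], [0, 0, 0]]
  ]
}}

```text
time_s: 12.85
eef_pos: [625.7, -336.6, 136.9]
ee_rot: [0.0, 0.859, 0.513, 0.0]
force: [0.2, -0.5, 0.7]
grip_width: -0.001
```

```bash
python3 st.py
```

```text
t 12.85 tray [ 1.  90.8] z 58.9 yaw 61.67 toolz [ 0.001 -0.    -1.   ] F [ 0.2 -0.5  0.7] g -0.001 world [ 625.7 -336.6  136.9] q [-0.66  0.81  0.95  0.    1.38 -1.73]
```

Emit:
{"fn": "play_rows", "kwargs": {
  "steps": [
    [[0, 0, 0.004], [0, 0, 0]],
    [[0, -0.009, 0], [0, 0, 0]],
    [[0, -0.009, 0], [0, 0, 0]],
    [[0, -0.009, 0], [0, 0, 0]],
    [[0, -0.009, 0], [0, 0, 0]],
    [[0, -0.009, 0], [0, 0, 0]],
    [[0, -0.009, 0], [0, 0, 0]],
    [[0, -0.009, 0], [0, 0, 0]],
    [[0, -0.009, 0], [0, 0, 0]],
    [[0, -0.009, 0], [0, 0, 0]],
    [[0, -0.009, 0], [0, 0, 0]],
    [[0, -0.009, 0], [0, 0, 0]],
    [[0, -0.009, 0], [0, 0, 0]],
    [[0, 0, 0], [0, 0, 0]]
  ]
}}

```text
time_s: 14.25
eef_pos: [553.6, -297.7, 132.7]
ee_rot: [-0.0, 0.859, 0.512, -0.0]
force: [0.8, -0.2, -0.6]
grip_width: 0.003
```

```bash
python3 st.py
python3 - <<'E'
from rig import cams
import cv2
im=cams.capture("scene")[140:330,180:390]; cv2.imwrite("pics/j_scene.png",cv2.resize(im,None,fx=3,fy=3)[:,:,::-1])
im=cams.capture("wrist"); cv2.imwrite("pics/j_wrist.png",im[:,:,::-1])
E
```

```text
t 14.25 tray [1.  8.9] z 54.7 yaw 61.66 toolz [-0.001  0.    -1.   ] F [ 0.8 -0.2 -0.6] g 0.003 world [ 553.6 -297.7  132.7] q [-0.68  0.62  1.29 -0.    1.23 -1.76]
```

View pics/j_scene.png

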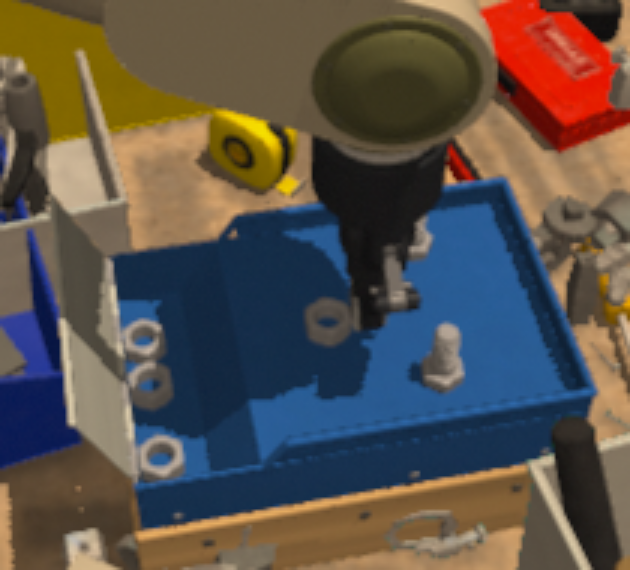

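View pics/j_wrist.png

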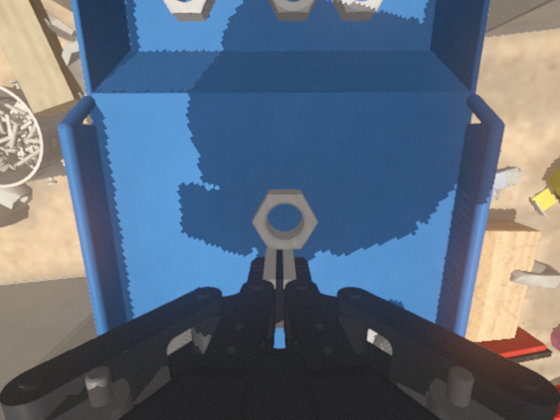

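Emit:
{"fn": "play_rows", "kwargs": {
  "steps": [
    [[0, -0.0088, 0], [0, 0, 0]],
    [[0, -0.0088, 0], [0, 0, 0]],
    [[0, -0.0088, 0], [0, 0, 0]],
    [[0, -0.0088, 0], [0, 0, 0]],
    [[0, -0.0088, 0], [0, 0, 0]],
    [[0, -0.0088, 0], [0, 0, 0]],
    [[0, -0.0088, 0], [0, 0, 0]],
    [[0, -0.0088, 0], [0, 0, 0]],
    [[0, -0.0088, 0], [0, 0, 0]],
    [[0, -0.0088, 0], [0, 0, 0]],
    [[0, -0.0088, 0], [0, 0, 0]],
    [[0, -0.0088, 0], [0, 0, 0]],
    [[0, -0.0088, 0], [0, 0, 0]],
    [[0, 0, 0], [0, 0, 0]],
    [[0, 0, -0.05], [0, 0, 0]],
    [[0, 0, -0.06], [0, 0, 0]],
    [[0, 0, -0.06], [0, 0, 0]],
    [[0, 0, -0.06], [0, 0, 0]],
    [[0, 0, 0], [0, 0, 0]]
  ]
}}

```text
time_s: 16.25
eef_pos: [480.0, -258.4, 311.4]
ee_rot: [0.005, 0.859, 0.513, 0.002]
force: [-0.2, 0.3, -0.2]
grip_width: 0.006
```

```bash
python3 st.py
python3 - <<'E'
from rig import cams
import cv2
im=cams.capture("scene")[140:330,180:390]; cv2.imwrite("pics/k_scene.png",cv2.resize(im,None,fx=3,fy=3)[:,:,::-1])
im=cams.capture("wrist"); cv2.imwrite("pics/k_wrist.png",im[:,:,::-1])
E
```

```text
t 16.25 tray [  1.3 -74.5] z 233.4 yaw 61.67 toolz [ 0.009 -0.007 -1.   ] F [-0.2  0.3 -0.2] g 0.006 world [ 480.  -258.4  311.4] q [-0.71  0.31  1.3  -0.    1.53 -1.79]
```

View pics/k_scene.png

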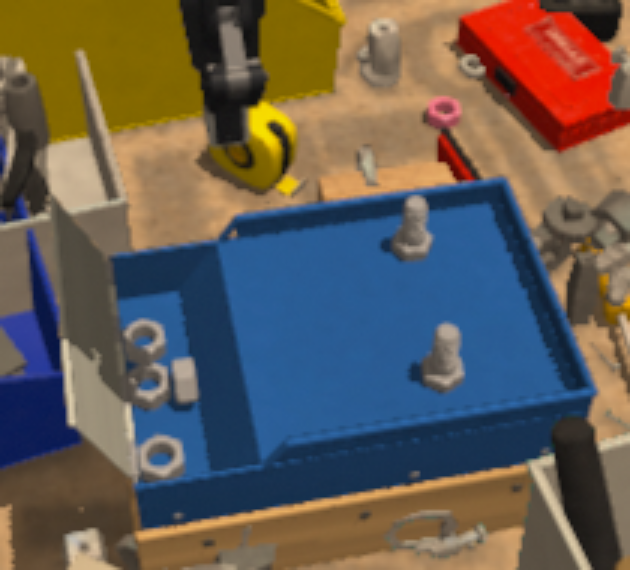

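View pics/k_wrist.png

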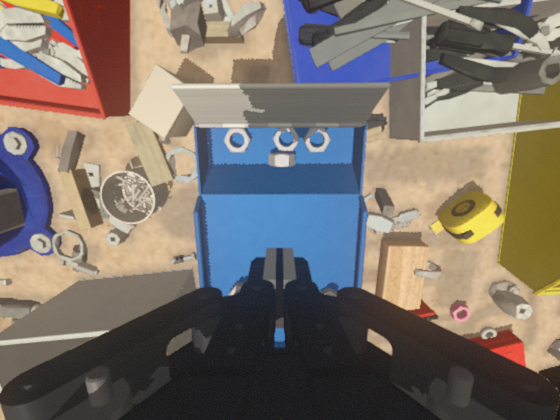

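Emit:
{"fn": "play_rows", "kwargs": {
  "steps": [
    [[-0.002, -0.047, 0], [0, 0, 0]],
    [[0, -0.047, 0], [0, 0, 0]],
    [[0, -0.047, 0], [0, 0, 0]],
    [[0, -0.047, 0], [0, 0, 0]],
    [[0, 0, 0], [0, 0, 0]],
    [[0, 0, 0.05], [0, 0, 0]],
    [[0, 0, 0.05], [0, 0, 0]],
    [[0, 0, 0], [0, 0, 0]],
    [[0, 0, 0], [0, 0, 0]]
  ]
}}

```text
time_s: 17.25
eef_pos: [354.2, -192.0, 230.4]
ee_rot: [-0.001, 0.859, 0.512, -0.0]
force: [0.2, -0.9, 0.4]
grip_width: 0.002
```

```bash
python3 st.py
python3 - <<'E'
from rig import cams
import cv2
im=cams.capture("scene")[130:330,140:380]; cv2.imwrite("pics/l_scene.png",cv2.resize(im,None,fx=3,fy=3)[:,:,::-1])
im=cams.capture("side")[120:270,230:450]; cv2.imwrite("pics/l_side.png",cv2.resize(im,None,fx=3.5,fy=3.5)[:,:,::-1])
E
```

```text
t 17.25 tray [   2.6 -216.8] z 152.4 yaw 61.66 toolz [-0.001  0.001 -1.   ] F [ 0.2 -0.9  0.4] g 0.002 world [ 354.2 -192.   230.4] q [-0.79  0.04  1.83  0.    1.27 -1.87]
```

View pics/l_scene.png

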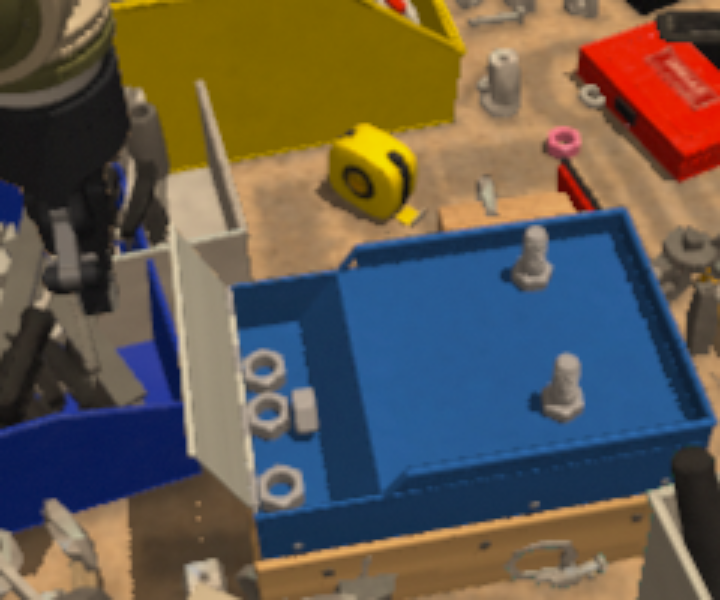

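View pics/l_side.png

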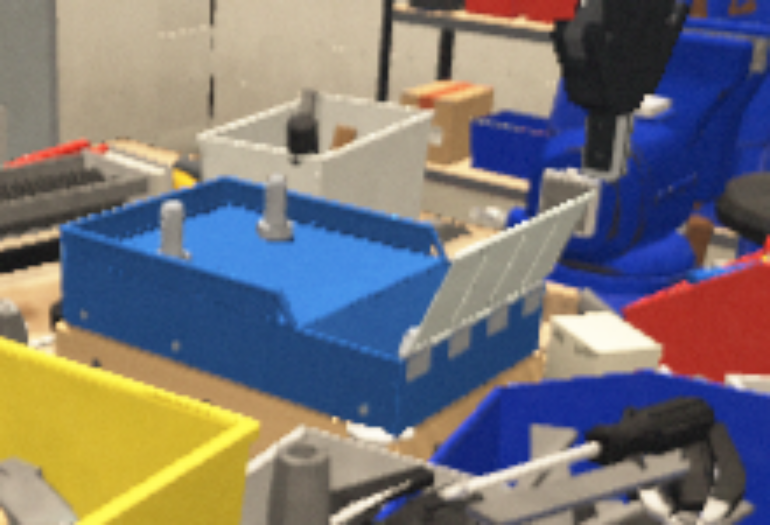

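Emit:
{"fn": "play_rows", "kwargs": {
  "steps": [
    [[-0.005, 0, 0.03], [0, 0, 0]],
    [[-0.005, 0, 0.03], [0, 0, 0]],
    [[0, 0, 0.029], [0, 0, 0]],
    [[0, 0, 0], [0, 0, 0]],
    [[0, 0, 0], [0, 0, 0]]
  ]
}}

```text
time_s: 17.85
eef_pos: [351.0, -198.9, 164.8]
ee_rot: [0.001, 0.859, 0.513, 0.0]
force: [0.1, -0.8, -0.2]
grip_width: -0.001
```

```bash
python3 st.py
python3 - <<'E'
from rig import cams
import cv2
im=cams.capture("scene")[130:330,140:380]; cv2.imwrite("pics/m_scene.png",cv2.resize(im,None,fx=3,fy=3)[:,:,::-1])
E
```

```text
t 17.85 tray [  10.2 -216.3] z 86.8 yaw 61.66 toolz [ 0.001 -0.001 -1.   ] F [ 0.1 -0.8 -0.2] g -0.001 world [ 351.  -198.9  164.8] q [-0.81  0.12  1.93  0.    1.09 -1.88]
```

View pics/m_scene.png

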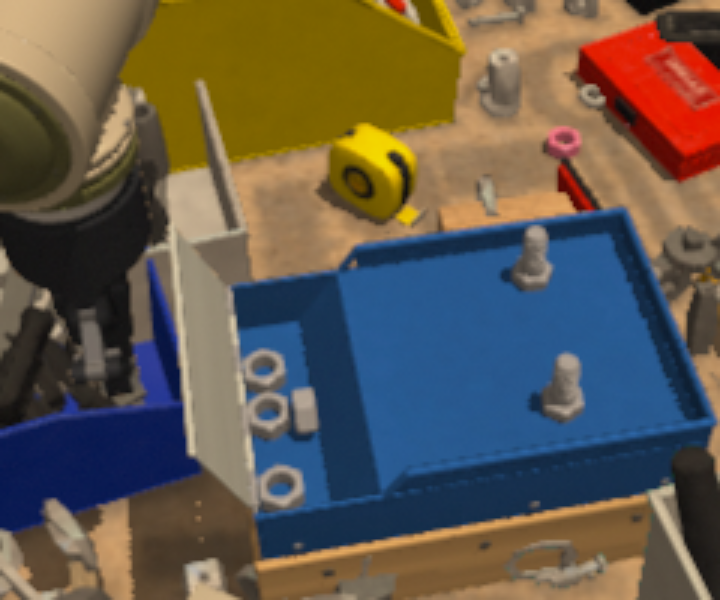

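Emit:
{"fn": "play_rows", "kwargs": {
  "steps": [
    [[0, 0.0107, 0], [0, 0, 0]],
    [[0, 0.0107, 0], [0, 0, 0]],
    [[0, 0.0107, 0], [0, 0, 0]],
    [[0, 0.0107, 0], [0, 0, 0]],
    [[0, 0.0107, 0], [0, 0, 0]],
    [[0, 0.0107, 0], [0, 0, 0]],
    [[0, 0.0107, 0], [0, 0, 0]],
    [[0, 0.0107, 0], [0, 0, 0]],
    [[0, 0.0107, 0], [0, 0, 0]],
    [[0, 0.0107, 0], [0, 0, 0]],
    [[0, 0, 0], [0, 0, 0]]
  ]
}}

```text
time_s: 19.0
eef_pos: [421.8, -237.0, 163.3]
ee_rot: [0.0, 0.859, 0.513, 0.0]
force: [-0.4, 0.7, 0.0]
grip_width: -0.0
```

```bash
python3 st.py
python3 - <<'E'
from rig import cams
import cv2
im=cams.capture("scene")[130:330,140:380]; cv2.imwrite("pics/n_scene.png",cv2.resize(im,None,fx=3,fy=3)[:,:,::-1])
im=cams.capture("side")[120:270,230:450]; cv2.imwrite("pics/n_side.png",cv2.resize(im,None,fx=3.5,fy=3.5)[:,:,::-1])
E
```

```text
t 19.0 tray [  10.1 -135.9] z 85.3 yaw 61.66 toolz [ 0. -0. -1.] F [-0.4  0.7  0. ] g -0.0 world [ 421.8 -237.   163.3] q [-0.75  0.29  1.72  0.    1.13 -1.83]
```

View pics/n_scene.png

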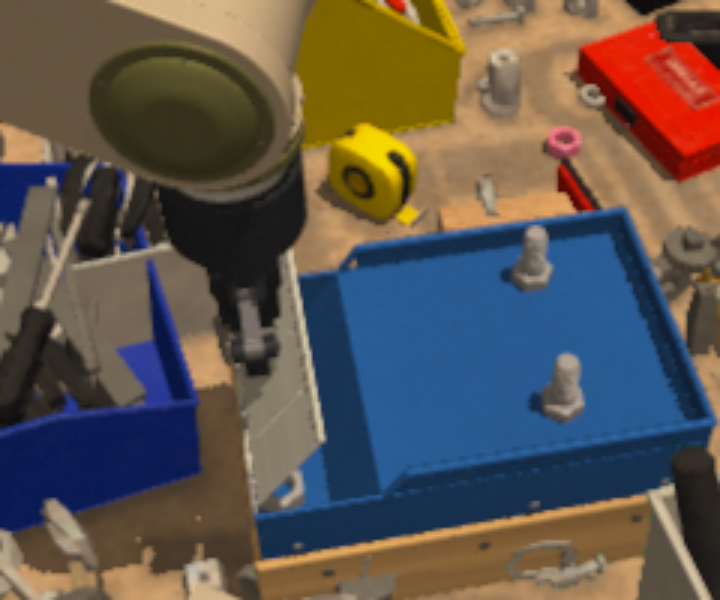

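View pics/n_side.png

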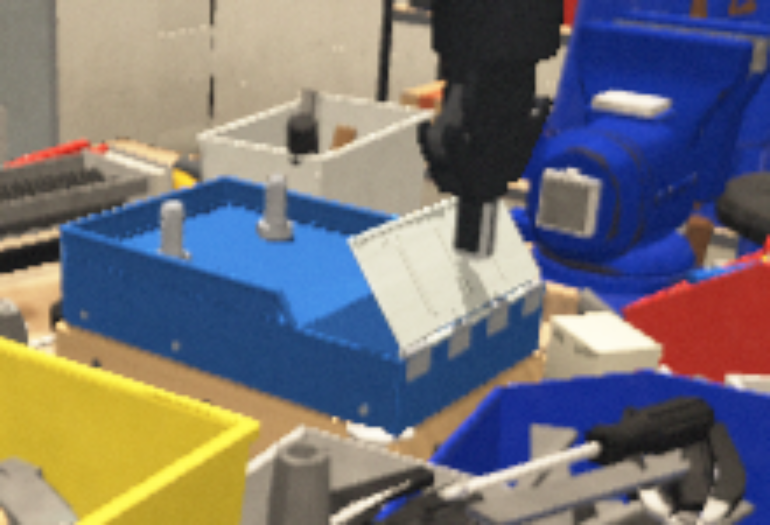

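Emit:
{"fn": "play_rows", "kwargs": {
  "steps": [
    [[0, 0.0093, 0], [0, 0, 0]],
    [[0, 0.0093, 0], [0, 0, 0]],
    [[0, 0.0093, 0], [0, 0, 0]],
    [[0, 0.0093, 0], [0, 0, 0]],
    [[0, 0.004, 0.008], [0, 0, 0]],
    [[0, 0.004, 0.008], [0, 0, 0]],
    [[0, 0.004, 0.008], [0, 0, 0]],
    [[0, 0.004, 0.006], [0, 0, 0]],
    [[0, 0, 0], [0, 0, 0]]
  ]
}}

```text
time_s: 20.0
eef_pos: [456.1, -255.3, 140.1]
ee_rot: [-0.001, 0.859, 0.512, -0.0]
force: [-0.5, 0.7, -1.0]
grip_width: 0.004
```

```bash
python3 st.py
python3 - <<'E'
from rig import cams
import cv2
im=cams.capture("scene")[130:330,140:380]; cv2.imwrite("pics/o_scene.png",cv2.resize(im,None,fx=3,fy=3)[:,:,::-1])
im=cams.capture("side")[120:270,230:450]; cv2.imwrite("pics/o_side.png",cv2.resize(im,None,fx=3.5,fy=3.5)[:,:,::-1])
E
```

```text
t 20.0 tray [ 10. -97.] z 62.1 yaw 61.66 toolz [-0.001  0.001 -1.   ] F [-0.5  0.7 -1. ] g 0.004 world [ 456.1 -255.3  140.1] q [-0.73  0.4   1.63  0.    1.12 -1.81]
```

View pics/o_side.png

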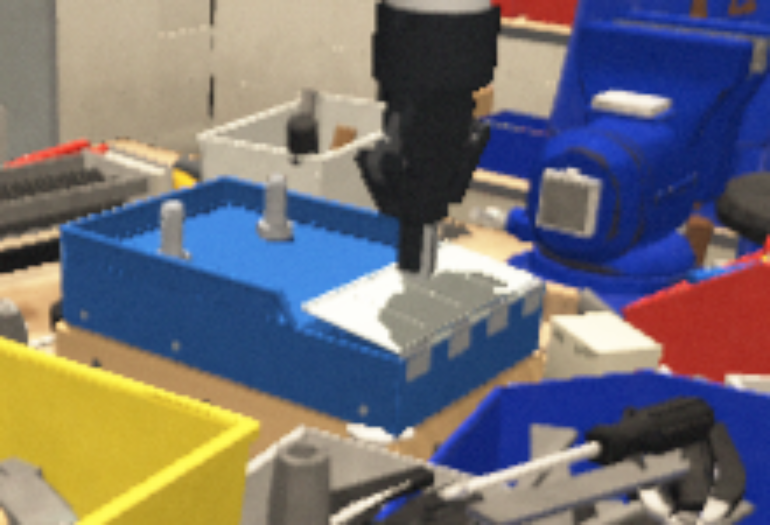

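Emit:
{"fn": "play_rows", "kwargs": {
  "steps": [
    [[0, 0.004, 0.002], [0, 0, 0]],
    [[0, 0.003, 0.0025], [0, 0, 0]],
    [[0, 0, 0.0025], [0, 0, 0]],
    [[0, 0, 0], [0, 0, 0]],
    [[0, 0, 0], [0, 0, 0]]
  ]
}}

```text
time_s: 20.6
eef_pos: [460.7, -257.9, 135.6]
ee_rot: [-0.0, 0.859, 0.512, -0.0]
force: [-0.1, 0.2, -0.5]
grip_width: 0.004
```

```bash
python3 st.py
```

```text
t 20.6 tray [ 10.  -91.7] z 57.6 yaw 61.66 toolz [-0.  0. -1.] F [-0.1  0.2 -0.5] g 0.004 world [ 460.7 -257.9  135.6] q [-0.73  0.41  1.62 -0.    1.11 -1.81]
```

Emit:
{"fn": "play_rows", "kwargs": {
  "steps": [
    [[0, 0, 0.002], [0, 0, 0]],
    [[0, 0, 0.002], [0, 0, 0]],
    [[0, 0, 0], [0, 0, 0]],
    [[0, 0, 0], [0, 0, 0]]
  ]
}}

```text
time_s: 21.0
eef_pos: [460.7, -257.9, 132.6]
ee_rot: [-0.0, 0.859, 0.512, -0.0]
force: [-0.6, 0.1, 0.4]
grip_width: 0.002
```

```bash
python3 st.py
```

```text
t 21.0 tray [ 10.  -91.7] z 54.6 yaw 61.66 toolz [-0.  0. -1.] F [-0.6  0.1  0.4] g 0.002 world [ 460.7 -257.9  132.6] q [-0.73  0.42  1.62 -0.    1.1  -1.81]
```

Emit:
{"fn": "play_rows", "kwargs": {
  "steps": [
    [[0, 0, 0.0014], [0, 0, 0]],
    [[0, 0, 0], [0, 0, 0]],
    [[0, 0, 0], [0, 0, 0]]
  ]
}}

```text
time_s: 21.3
eef_pos: [460.7, -257.9, 131.6]
ee_rot: [-0.0, 0.859, 0.513, -0.0]
force: [0.5, -0.2, 0.5]
grip_width: -0.002
```

Emit:
{"fn": "play_rows", "kwargs": {
  "steps": [
    [[0, 0, 0.0014], [0, 0, 0]],
    [[0, 0, 0], [0, 0, 0]],
    [[0, 0, 0], [0, 0, 0]]
  ]
}}

```text
time_s: 21.6
eef_pos: [460.8, -258.0, 131.5]
ee_rot: [0.0, 0.859, 0.513, 0.0]
force: [-3.1, 1.6, 8.5]
grip_width: -0.001
```

Emit:
{"fn": "play_rows", "kwargs": {
  "steps": [
    [[0, 0, 0], [0, 0, 0]],
    [[0, 0, -0.02], [0, 0, 0]],
    [[0, 0, -0.05], [0, 0, 0]],
    [[0, 0, -0.06], [0, 0, 0]],
    [[0, 0, -0.06], [0, 0, 0]],
    [[0, 0.04, -0.04], [0, 0, 0]],
    [[0, 0.05, -0.03], [0, 0, 0]],
    [[0, 0.05, 0], [0, 0, 0]],
    [[0, 0.05, 0], [0, 0, 0]],
    [[0, 0, 0], [0, 0, 0]]
  ]
}}

```text
time_s: 22.6
eef_pos: [588.6, -327.3, 321.1]
ee_rot: [-0.002, 0.859, 0.512, -0.001]
force: [-0.3, -0.2, -1.6]
grip_width: 0.004
```

```bash
python3 st.py
python3 - <<'E'
from rig import cams
from h import *
from fit import T
p=np.load("tray.npy")
for n,(a,b,c,d),f in (("scene",(130,330,140,380),3),("side",(120,270,230,450),3.5)):
    im=cams.capture(n)[a:b,c:d]; cv2.imwrite(f"pics/p_{n}.png",cv2.resize(im,None,fx=f,fy=f,interpolation=cv2.INTER_CUBIC)[:,:,::-1])
    ci=cams.camera_info(n)
    print(n,[(round(x["p"],2),np.round(x["pixel"],1)) for x in cams.tip_of(n,"lid_edge")[:2]])
    for th in (0,.05,.1,.2): print(th,proj(ci,T(p,(0,-148.5+72*np.cos(th),51.5+72*np.sin(th))))[0].round(1))
im=cams.capture("wrist"); cv2.imwrite("pics/p_wrist.png",im[:,:,::-1])
E
```

```text
t 22.6 tray [10.4 53.8] z 243.1 yaw 61.66 toolz [-0.003  0.003 -1.   ] F [-0.3 -0.2 -1.6] g 0.004 world [ 588.6 -327.3  321.1] q [-0.68  0.65  0.76  0.    1.74 -1.76]
scene [(0.92, array([262.7, 255.2]))]
0 [259.1 254.7]
0.05 [259.  253.6]
0.1 [258.8 252.4]
0.2 [258.1 250.2]
side [(0.93, array([338.9, 202.4]))]
0 [338.5 201.8]
0.05 [338.6 200.4]
0.1 [338.8 198.9]
0.2 [339.5 196.1]
```

View pics/p_scene.png

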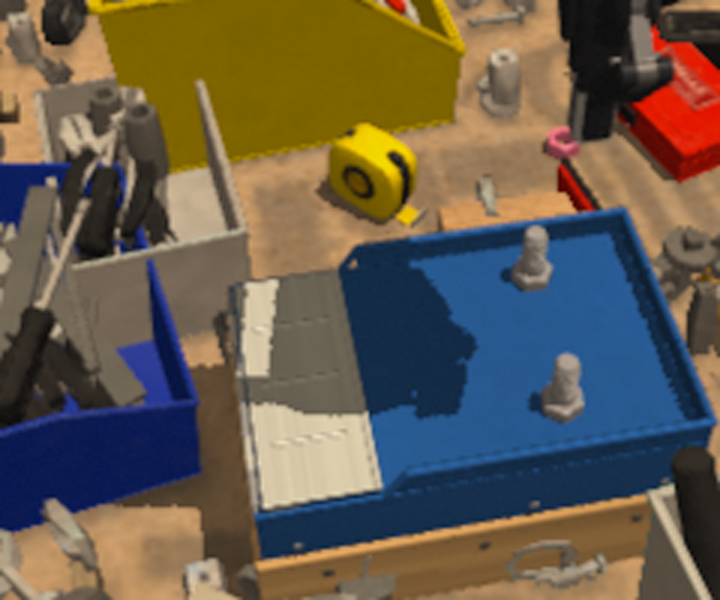

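View pics/p_side.png

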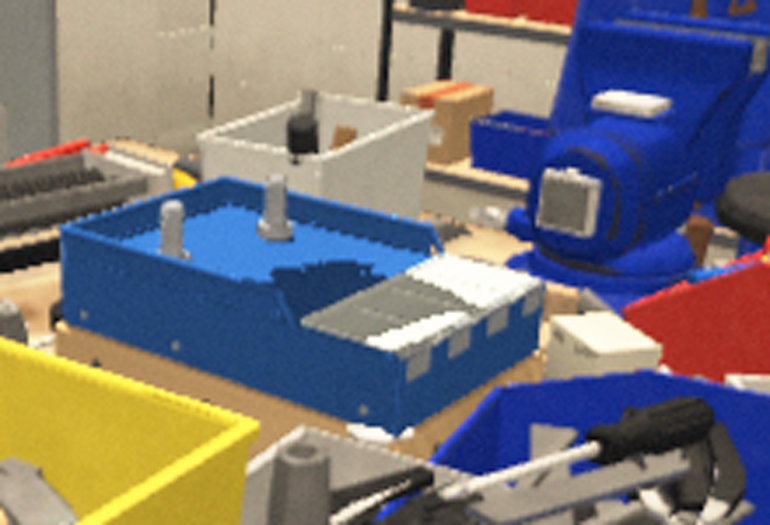

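View pics/p_wrist.png

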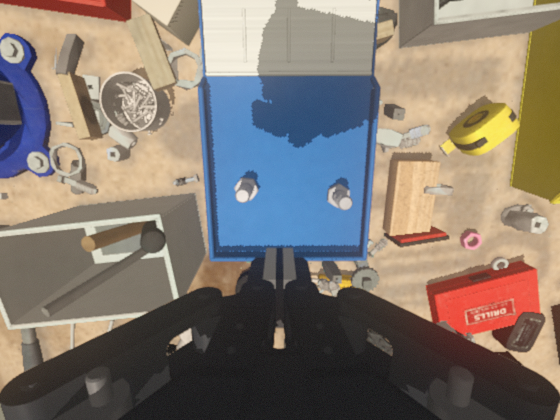

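The lid lies flat in all three views, its free edge at the pan edge: scene (263,255) and side (339,202), where 0 rad predicts (259,255) and (338.5,202). The pan is empty apart from the two bolts, which are still standing, and the robot is clear of everything.

```bash
python3 -c "
from rig import ctrl
print(ctrl.finish_job())"
```

```text
the job is handed in; nothing more can be done
None
```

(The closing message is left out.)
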